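# Inspect a bearing ball on the tilting camera track

### The job

Take the tilting track by its black knob and tilt it so that the steel bearing ball rolls, slowly, from the knob end through the gauge bridge to the spot in front of the inspection camera's lens, and keep the ball standing still there for a good five seconds. Then let it roll slowly back to rest against the stop at the knob end, lower the knob end of the track fully down and let go. Move the ball by tilting only, never touch it, never let it run faster than 0.4 m/s, and never let it reach the stop at the far end.

Things in the scene. Friction and masses are not known exactly. Their poses are not given: they have to be found in the camera images.
- ball: Solid steel bearing ball, 60 mm diameter, about 0.88 kg; origin at its centre (axes turn as it rolls). Lies in a straight shallow V channel (5 degrees a side) between low rims, so it rolls along the track only. There it accelerates at about 7 m/s2 per rad of tilt, less a rolling resistance worth about 0.015 rad: below that tilt it stays put, or slows down. Starts resting at the knob-end stop.
- track (a joint): Tilt of the 400 mm long grey track about its hinge, rad: 0 = channel level, positive = knob end up (the ball rolls away from the knob), negative = knob end down. Hinge stops at -0.14 and +0.14. The hinge is nearly free; the track weighs about 1 kg, is heavier on the knob side, rests at -0.14 at the start and falls back there if let go with the ball at the knob end.
- pivot (a point): Point on the hinge axis mid-track, 110 mm above the table; turns with the track. x: the level hinge axis; y: along the channel to the knob; z: square to the channel. The ball's centre rides at z = 36 mm and runs from y = +170 mm (at the knob-end stop) to -170 mm (at the far stop). At y = +120 mm a dark gauge bridge, 85 mm high, spans the channel; the ball passes freely below.
- seat (a point): Where the ball's centre is when it rests against the knob-end stop; fixed to the track, 170 mm from the hinge along the channel. The two end stops are upright plates 55 mm high and 10 mm thick.
- knob (a point): Grip point in the upright black cylindrical knob, 28 mm diameter, 50 mm tall, on the end of the track outside the stop. On the knob's axis, 20 mm below its top; at y = +270 mm, z = 42 mm in the pivot frame. Nothing within 40 mm of it. It moves on an arc about the hinge (tilt = about knob lift / 270 mm). Best held with the tool pointing down, fingers closing across the track.
- view (a point): The mark: spot on the channel in front of the lens, at ball-centre height of the level track; y axis along the channel to the knob. The ball is right when its centre is here along y. The camera, a black box with a stubby lens, is on a post with a round foot beside the track, away from the robot; lens front 62 mm, post 130 mm from the mark. Its place along the track varies.
Not all that is in view belongs to the job. Of the things shaped like the ball, the steel one is meant. What is shaped like the part that bears view but purple is not meant.

How it is judged:
On the way:
1. the ball stands still in front of the camera lens (y of ball in the frame of view between -0.015 and 0.015 m and linear speed of ball below 0.03 m/s), for 4 s.
At the end, for the whole second after the job is handed in: After the ball has stood within 15 mm of the mark along the channel, slower than 0.03 m/s, for 4 s on end, it is back at the knob-end stop (centre within 15 mm of its seat) and at rest, and the track is tilted down on its knob-side stop (below -0.12 rad) with the knob let go (distance between ball and seat below 0.015 m and linear speed of ball below 0.03 m/s and value of joint track below -0.12 rad); the robot touches nothing.
It fails at once if the ball runs faster than 0.4 m/s (linear speed of ball above 0.4 m/s).
It fails at once if the ball reaches the stop at the far end (y of ball in the frame of pivot below -0.167 m).
It fails at once if the robot touches the ball (contact force between any of the fingers, the arm and ball above 0.3 N).
It fails at once if the ball is out of the channel (z of ball in the frame of pivot below 0.02 m).
It also fails if it takes over 64 s, if anything falls off the work surface, if the arm or the gripper's body presses on something with over 40 N, if the wrist force passes 120 N, or if a joint passes its speed limit or range.

### The arm

A 6-joint arm with a two-finger parallel gripper is mounted at the origin on the work surface. World frame = base frame: x ahead of the robot, y to its left, z up, the work surface at z = 0. Lengths are in m, angles in rad, forces in N, time in s.
With the tool pointing down it reaches from about 0.4 to 0.825 m from the base axis. Payload 7 kg.
Tool frame: the origin (TCP) lies between the finger pads, 19 mm behind the fingertips; this is the grasp point; z points along the fingers, y is the direction in which the jaws open and shut (so a half turn about z gives the same grasp; the last joint's range is limited). The gripper opens to 88 mm and grips with 3 to 60 N. Pads are 19 mm wide; open, the fingers measure 130 mm over their backs; the gripper's body (78 mm by 193 mm) begins 47 mm behind the grasp point.
Start: joints at [-0.888, 0.359, 0.012, 0, -1.224, -0.288], TCP at [0.26, -0.623, 0.245] pointing down, gripper open.
Joint ranges: [-3.07, 3.07], [-1.43, 2.12], [-1.02, 1.25], [-3.03, 1.67], [-3.05, -0], [-3.03, 3.03]. Speed limits (rad/s): [2.39, 2.39, 3.01, 3.14, 3.14, 3.14].

### API

Orientations are given as [roll, pitch, yaw] about the fixed x, y, z axes, in that order (R = Rz(yaw) Ry(pitch) Rx(roll)).
In Python, from station import arm, optics, outline_of, spot_point gives the robot as it stands.
- The arm moves only by the shell command python3 -m crank 'ROWS' [FORCE]. ROWS is JSON, a list of rows, each a list of 3 entries, a list of its own where there are three numbers: the opening in per cent of the stroke, from 0 (shut) to 100 (fully open), then the shift along the tool's x, y, z in cm, then the turn, a rotation vector about the tool's x, y, z in rad. In form: [[jaw, [dx, dy, dz], [ax, ay, az]], ...]. A call has 1 to 12 rows; each row shifts and turns the commanded pose from where the row before left it, along the tool's axes as they then stand; what a row does not reach is not made up. A row lasts 1/10 s, in which the tool goes at most 50 mm and 8.59 degrees, less where a joint would pass 70% of its speed; a pose out of reach is approached as far as the arm can. A call is refused whole if a number of a shift passes 5 or a number of a turn 0.15, either way. A call with a gripper value outside its range is refused whole. The fingers move at their own pace and stop on an object; FORCE is the grip in N (left out, the last holds). Time passes only in rows, so rows that do not move let the fingers close. It gives the time, the measured TCP pose, the force and the opening at its end, in the units of the state.
- arm.get_state(): the state, without advancing time (a new reading comes with each control period).
- optics.grab_frame(name): name is "scene" or "top" or "wrist"; returns (picture, depth): 420x560x3 uint8, red, green, blue; 420x560 float32, m along the optical axis (not along the pixel's ray), 0 where there is no reading.
- optics.camera_model(name): a dict with "K" (3x3 intrinsics, pixels), "k1" (the pictures are not rectified: a ray, as slopes to the right and down, at radius r is drawn at 1 + k1 r^2 times it, then the intrinsics apply), "T" (4x4, takes a point from camera to world coordinates); the wrist camera has in their place "T_tool_cam" (4x4, takes a point from camera to tool coordinates, whose origin is the TCP and whose axes are the flange's). Camera axes: x right, y up, looking along -z (the intrinsics and any distortion apply to the point x, -y, -z); pixel columns grow to the right and rows downward; lengths in m; the calibration is good to about 2 mm. A picture is of the moment at which its call begins: read the wrist's pose just before it. camera_model takes no time and is no camera call.
- arm.job_done(): hands the job in, once; it reports no verdict.
Trained networks look in the newest picture that a camera, given by its name, has taken for a name from the list of things; names that differ only in an ending like _2 or _b are one class to them, and where a whole thing is asked for, a point or a joint stands for the part that bears it (a point fixed in the world has none). Each returns a list of dicts, best first, with "conf" (0 to 1); they miss things now and then, are a little off and sometimes report something else, mostly with a low value. They report only what shows in the picture. A call takes as long as a camera call. They do not tell look-alikes from the thing itself.
- outline_of(camera, name): "region" (420x560 bool, what is visible of it) and "uv" ([column, row] in pixels, amid what is visible of it).
- spot_point(camera, name): "uv" ([column, row] in pixels: a listed point, or the origin of a listed thing).
The state is a dict: "t": time; "q": joint angles; "qd": joint speeds; "joint_efforts": joint torques, N m; "eef_pos": TCP position; "ee_rot": TCP orientation; "force": force on the tool from outside, world axes, zero at the start; "moment": the same for the moment, N m; "width": finger opening in m.
Only numpy, scipy, OpenCV 4.12 (cv2) and the standard library are available. Lean on these libraries where they do the work, as an engineer would, in place of code of your own. Each camera call takes 0.05 s, during which the arm holds its last target. There are 200 camera calls.

## Working session

There is one attempt and no reset: what is moved stays moved. The work goes in short steps, Python scripts to look and compute and a shell command to move; the robot and the scene stay as the last step left them, time stands still between calls to the robot, and variables do not carry over. Pictures are saved under pics/ and viewed, on a budget of 10 in all, crops included, one or two more only if the job needs it, and the job is handed in when it is done.

```bash
ls; mkdir -p pics
cat > h.py <<'E'
import numpy as np, cv2
from station import arm, optics, outline_of, spot_point
def ray(cam,uv,T=None):
    m=optics.camera_model(cam);K=np.array(m['K']);k=m['k1']
    p=np.array([(uv[0]-K[0,2])/K[0,0],(uv[1]-K[1,2])/K[1,1]])
    s=p.copy()
    for _ in range(20): s=p/(1+k*(s@s))
    T=np.array(m['T']) if T is None else T
    return T[:3,3],T[:3,:3]@np.array([s[0],-s[1],-1.0])
def at_depth(cam,uv,d):
    o,r=ray(cam,uv);return o+r*d
def at_z(cam,uv,z):
    o,r=ray(cam,uv);return o+r*(z-o[2])/r[2]
def proj(cam,P):
    m=optics.camera_model(cam);K=np.array(m['K']);T=np.array(m['T'])
    c=T[:3,:3].T@(np.array(P)-T[:3,3]);s=np.array([c[0],-c[1]])/-c[2]
    s=s*(1+m['k1']*(s@s));return K[:2,:2]@s+K[:2,2]
def save(n,im): cv2.imwrite('pics/'+n,np.ascontiguousarray(im[:,:,::-1]))
E
python3 - <<'E'
from h import *
np.set_printoptions(precision=4,suppress=True)
ims=[]
for c in ['scene','top']:
    im,d=optics.grab_frame(c); save(c+'0.png',im)
    np.save(c+'_d.npy',d)
    for n in ['ball','track','view','knob','seat','pivot']:
        for r in spot_point(c,n)[:3]:
            u,v=np.round(r['uv']).astype(int); dd=d[min(max(v,0),419),min(max(u,0),559)]
            print(c,'pt',n,r['conf'],r['uv'],at_depth(c,r['uv'],dd))
    for n in ['ball','view']:
        for r in outline_of(c,n)[:3]: print(c,'out',n,r['conf'],r['uv'],r['region'].sum())
print(arm.get_state())
E
```

```text
pics
scene pt ball 0.91 [353.3, 187.7] [0.6859 0.2118 0.0589]Traceback (most recent call last):
  File "<stdin>", line 8, in <module>
ValueError: it knows: ball, knob, pivot, seat, view
```

Run:
```python
from h import *
np.set_printoptions(precision=4,suppress=True)
for c in ['scene','top']:
    im,d=optics.grab_frame(c); save(c+'0.png',im)
    for n in ['ball','view','knob','seat','pivot']:
        for r in spot_point(c,n)[:3]:
            u,v=np.round(r['uv']).astype(int); dd=d[min(max(v,0),419),min(max(u,0),559)]
            print(c,'pt',n,r['conf'],r['uv'],at_depth(c,r['uv'],dd))
    for n in ['ball','view']:
        for r in outline_of(c,n)[:3]: print(c,'out',n,r['conf'],r['uv'],r['region'].sum())
s=arm.get_state();print(s['t'],s['eef_pos'],s['ee_rot'],s['width'])
```

```text
scene pt ball 0.82 [354.3, 186.2] [0.6853 0.2177 0.0588]
scene pt ball 0.54 [314.5, 155.4] [0.5764 0.1763 0.1452]
scene pt knob 0.68 [338.6, 135.1] [0.5829 0.2807 0.1344]
scene pt seat 0.95 [310.4, 157.1] [0.5849 0.1424 0.1775]
scene pt pivot 0.93 [267.1, 197.4] [0.5483 0.0181 0.1156]
scene out ball 0.88 [350.1, 186.8] 399
scene out ball 0.74 [312.0, 153.8] 268
scene out view 0.8 [147.3, 286.6] 1693
scene out view 0.6 [298.3, 229.2] 1536
top pt ball 0.72 [167.7, 162.1] [0.6804 0.2156 0.0558]
top pt seat 0.79 [167.0, 211.5] [0.556  0.1867 0.1509]
top pt pivot 0.69 [261.6, 222.3] [0.5399 0.0136 0.1177]
top out ball 0.93 [167.2, 163.9] 610
top out ball 0.87 [167.1, 211.9] 703
top out view 0.85 [270.1, 163.7] 1427
top out view 0.64 [439.8, 250.5] 2091
0.9 [ 0.2596 -0.6231  0.2454] [-3.1416  0.     -2.7468] 0.0874317154183674
```

View pics/scene0.png

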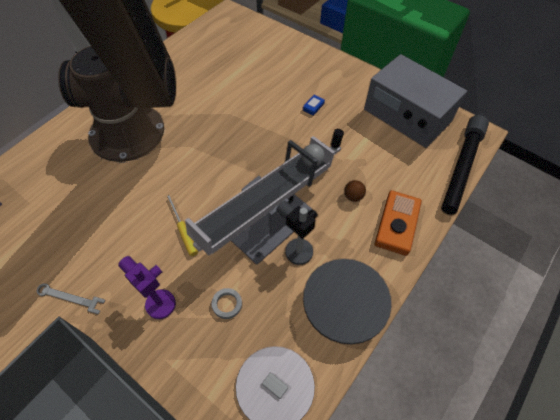

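View pics/top0.png

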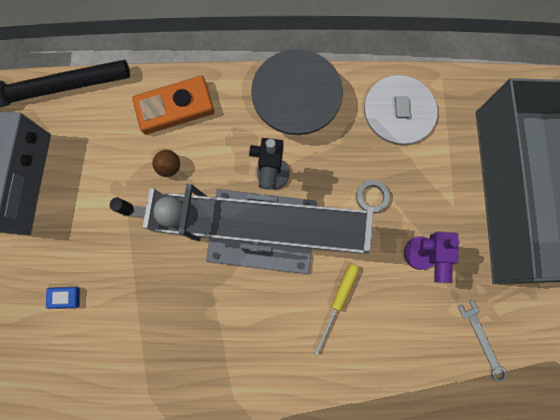

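```bash
cat >> h.py <<'E'
def cloud(cam,d):
    m=optics.camera_model(cam);K=np.array(m['K'],float);T=np.array(m['T'])
    v,u=np.mgrid[:420,:560]; p=np.stack([u,v],-1).reshape(-1,1,2).astype(float)
    s=cv2.undistortPoints(p,K,np.array([m['k1'],0,0,0,0.]))[:,0]
    c=np.c_[s[:,0],-s[:,1],-np.ones(len(s))]*d.reshape(-1,1)
    return (c@T[:3,:3].T+T[:3,3]).reshape(420,560,3)
E
python3 - <<'E'
from h import *
np.set_printoptions(precision=4,suppress=True)
im,d=optics.grab_frame('top'); X=cloud('top',d); np.save('X.npy',X); np.save('im.npy',im)
ok=d>0
# knob
reg=np.zeros_like(ok); reg[195:222,105:134]=1
k=ok&reg&(X[...,2]>.11); print('knob',k.sum(),X[k].mean(0),X[k].min(0),X[k].max(0))
kt=k&(X[...,2]>.128); print('knobtop',kt.sum(),X[kt].mean(0))
print('table',np.median(X[300:340,200:300,2]))
for r in outline_of('top','ball')[:3]:
    m=r['region']&ok; P=X[m]
    A=np.c_[2*P,np.ones(len(P))]; s=np.linalg.lstsq(A,(P**2).sum(1),rcond=None)[0]; print('ball',r['uv'],s[:3],np.sqrt(s[3]+s[:3]@s[:3]),at_z('top',r['uv'],.122))
for r in spot_point('top','pivot')[:1]: print('pivot',at_z('top',r['uv'],.11))
for r in spot_point('top','view'): print('view',at_z('top',r['uv'],.146))
# channel
C=np.zeros_like(ok);C[190:245,140:375]=1
C&=ok&(X[...,2]>.075)&(X[...,2]<.19)
P=X[C]; r=cv2.minAreaRect(P[:,:2].astype(np.float32)); print('rect',r,cv2.boxPoints(r))
for r in outline_of('top','view')[:2]:
    m=r['region']&ok; P=X[m]; print('cam',r['uv'],len(P))
    if r['uv'][0]<350:
        for lo,hi in [(.0,.02),(.02,.1),(.1,.14),(.14,.18),(.18,.3)]:
            q=P[(P[:,2]>lo)&(P[:,2]<hi)]
            if len(q): print(lo,len(q),q.mean(0),q.min(0),q.max(0))
        np.save('cam.npy',P)
E
python3 - <<'E'
import cv2,numpy as np
im=cv2.imread('pics/top0.png')[130:270,100:390]
cv2.imwrite('pics/crop.png',cv2.resize(im,(800,386),interpolation=cv2.INTER_CUBIC))
E
```

```text
knob 233 [0.5728 0.2876 0.1287] [0.5606 0.275  0.1102] [0.5887 0.304  0.137 ]
knobtop 163 [0.5741 0.2904 0.1329]
table -0.00035589439607780493
ball [169.2, 212.7] [0.5617 0.1913 0.1216] 0.02951335827481951 [0.5592 0.1901 0.122 ]
ball [165.5, 162.1] [0.6868 0.2265 0.0286] 0.030512158083667376 [0.66  0.202 0.122]
pivot [0.5395 0.0196 0.11  ]
rect ((0.5462333559989929, 0.03560727834701538), (0.4581383168697357, 0.0976199209690094), 86.69947814941406) [[ 0.4843 -0.1903]
 [ 0.5818 -0.1959]
 [ 0.6082  0.2615]
 [ 0.5107  0.2671]]
cam [269.9, 162.3] 1447
0.0 261 [ 0.6608 -0.0204  0.0129] [ 0.6313 -0.0411  0.0011] [0.7488 0.029  0.0188]
0.1 17 [ 0.6343 -0.0111  0.1348] [ 0.5995 -0.0282  0.1294] [0.6774 0.018  0.1393]
0.14 1072 [ 0.6447 -0.0004  0.1631] [ 0.5986 -0.0284  0.1401] [0.6912 0.036  0.1794]
0.18 96 [ 0.6658 -0.0061  0.1987] [ 0.6597 -0.0138  0.1804] [0.6764 0.0018 0.2055]
cam [435.1, 252.3] 1969
```

View pics/crop.png

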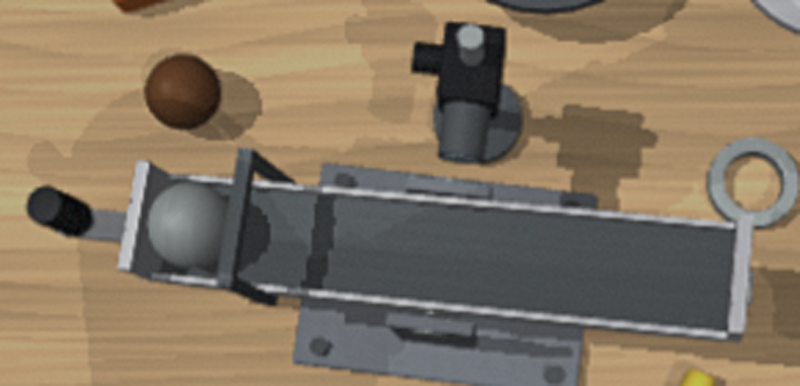

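```bash
cat >> h.py <<'E'
PV=np.array([.5395,.0196,.11]); U=np.array([.1272,.9919,0]); N=np.array([.9919,-.1272,0])
def trk(P): Q=np.asarray(P)-PV; return np.stack([Q@N,Q@U,Q[...,2]+.11],-1)
E
python3 - <<'E'
from h import *
np.set_printoptions(precision=4,suppress=True)
def rep(P,t):
    for a,b in [(.055,.07),(.07,.085),(.085,.1),(.1,.12),(.12,.14),(.14,.16)]:
        q=P[(P[:,0]>a)&(P[:,0]<b)&(P[:,2]>.13)]
        if len(q)>3: print(t,a,len(q),'y',q[:,1].min(),np.median(q[:,1]),q[:,1].max(),'z',q[:,2].min(),q[:,2].max(), 'top y',q[q[:,2]>.19][:,1].mean() if (q[:,2]>.19).any() else '')
    f=P[(P[:,2]<.02)&(P[:,2]>.006)]; 
    if len(f)>20: print('foot',f.min(0),f.max(0), cv2.minEnclosingCircle(f[:,:2].astype(np.float32)))
rep(trk(np.load('cam.npy')),'top')
im,d=optics.grab_frame('scene');X=cloud('scene',d)
for r in outline_of('scene','view')[:3]:
    if r['uv'][0]>230: P=X[r['region']&(d>0)]; rep(trk(P),'sc')
for r in outline_of('scene','ball')[:3]:
    P=X[r['region']&(d>0)];A=np.c_[2*P,np.ones(len(P))]; s=np.linalg.lstsq(A,(P**2).sum(1),rcond=None)[0]; print('ball',s[:3],np.sqrt(s[3]+s[:3]@s[:3]),trk(s[:3]))
for r in spot_point('scene','pivot')[:1]: print('pivot',trk(at_z('scene',r['uv'],.11)))
for r in spot_point('scene','view'): print('view',trk(at_z('scene',r['uv'],.146)))
for r in spot_point('scene','knob'): print('knob',trk(at_z('scene',r['uv'],.114)))
E
```

```text
top 0.055 118 y -0.024492653366308893 -0.009677456358829517 0.0059305523754211486 z 0.13416842036579746 0.16551183854747187 top y 
top 0.07 134 y -0.024930954105586652 -0.009507937214899856 0.006650384387011838 z 0.14884470130955385 0.16642643883194785 top y 
top 0.085 190 y -0.02954754133023544 -0.01057648922724864 0.011115186180826488 z 0.13106833085277547 0.17236335271226388 top y 
top 0.1 247 y -0.030003990139472445 -0.009174765325940316 0.028247488018788586 z 0.13738802224443503 0.17142732428911067 top y 
top 0.12 393 y -0.030021225934125907 -0.00356643958562661 0.03220297450587018 z 0.13090945489416317 0.20549420505598304 top y -0.008927319167867038
top 0.14 101 y -0.03000017423906402 -0.016724606803592827 0.028832690856527638 z 0.13658098456792434 0.17139780359993806 top y 
foot [ 0.0948 -0.0444  0.007 ] [0.1607 0.026  0.0188] ((0.12916356325149536, -0.009045502170920372), 0.035563793033361435)
sc 0.055 30 y -0.026242828219617632 -0.015886130755600858 0.0005871973697832008 z 0.14622787109306268 0.165637820571381 top y 
sc 0.07 86 y -0.02658837772171968 -0.017037035211274136 0.
[... 216 characters left out ...]
5367835986 -0.022641319771321188 0.009056556984657708 z 0.13090812273738883 0.17210012942688147 top y 
sc 0.12 277 y -0.03214801484630114 -0.016435952935835996 0.03021150425360747 z 0.13026849141900643 0.20669906795616122 top y -0.012315693006046262
sc 0.14 226 y -0.03178381358514012 -0.014640499017449671 0.02787429254960187 z 0.1313835289111671 0.17228940760589706 top y 
foot [ 0.0208 -0.0466  0.0061] [0.1662 0.0905 0.0195] ((0.08896105736494064, 0.01791181042790413), 0.08725553750991821)
ball [0.6867 0.224  0.031 ] 0.029059991262982855 [0.12   0.2215 0.031 ]
ball [0.5348 0.2074 0.0587] 0.09571975068893317 [-0.0286  0.1857  0.0587]
pivot [ 0.0057 -0.0021  0.11  ]
knob [0.0036 0.2728 0.114 ]
```

```bash
python3 -m crank '[[100,[0,0,-0.5],[0,0,-0.15]],[100,[0,0,-0.5],[0,0,-0.15]],[100,[0,0,-0.5],[0,0,-0.15]],[100,[0,0,-0.5],[0,0,-0.15]],[100,[0,0,-0.5],[0,0,-0.15]],[100,[0,0,-0.5],[0,0,-0.15]],[100,[0,0,-0.5],[0,0,-0.15]],[100,[-4.7,-1,0],[0,0,0]],[100,[-4.7,-1,0],[0,0,0]],[100,[-4.7,-1,0],[0,0,0]],[100,[-4.7,-1,0],[0,0,0]],[100,[-4.7,-1,0],[0,0,0]]]' 30
python3 -m crank '[[100,[-4.7,-1,0],[0,0,0]],[100,[-4.7,-1,0],[0,0,0]],[100,[-4.7,-1,0],[0,0,0]],[100,[-4.7,-1,0],[0,0,0]],[100,[-4.7,-1,0],[0,0,0]],[100,[-4.7,-1,0],[0,0,0]],[100,[-4.7,-1,0],[0,0,0]],[100,[-4.7,-1,0],[0,0,0]],[100,[-4.7,-1,0],[0,0,0]],[100,[-4.7,-1,0],[0,0,0]],[100,[-4.7,-1,0],[0,0,0]],[100,[0,0,0],[0,0,0]]]'
python3 - <<'E'
from h import *
p=np.array(arm.get_state()['eef_pos']); print(p,arm.get_state()['ee_rot'],((np.array([.574,.289,.114])-p)@np.c_[-U,-N,[0,0,-1]])*100)
E
```

```text
t: 2.65
eef_pos: [0.3389, -0.3945, 0.2805]
ee_rot: [-3.141, -0.0, -1.697]
force: [1.5, 0.3, 0.8]
width: 0.0878
t: 3.85
eef_pos: [0.5143, 0.1073, 0.2798]
ee_rot: [-3.141, 0.0, -1.693]
force: [-0.9, -1.4, -0.2]
width: 0.0879
[0.51432894 0.10728755 0.27982536] [-3.14143479e+00  1.15403231e-04 -1.69300272e+00] [-18.78307415  -3.60739009  16.58253615]
```

```bash
python3 -m crank '[[100,[-4.7,-0.9,0],[0,0,0]],[100,[-4.7,-0.9,0],[0,0,0]],[100,[-4.7,-0.9,0],[0,0,0]],[100,[-4.7,-0.9,0],[0,0,0]],[100,[0,0,0],[0,0.07,0]],[100,[0,0,0],[0,0.07,0]],[100,[-0.7,0,4.5],[0,0,0]],[100,[-0.7,0,4.5],[0,0,0]],[100,[0,0,0],[0,0,0]],[100,[0,0,0],[0,0,0]]]'
python3 - <<'E'
from h import *
from scipy.spatial.transform import Rotation as R
np.set_printoptions(precision=4,suppress=True)
s=arm.get_state(); im,d=optics.grab_frame('wrist'); save('w1.png',im)
T=np.eye(4);T[:3,:3]=R.from_euler('xyz',s['ee_rot']).as_matrix();T[:3,3]=s['eef_pos']
T=T@np.array(optics.camera_model('wrist')['T_tool_cam'])
print(s['eef_pos'],s['ee_rot'])
for n in ['knob','seat','pivot','view']:
    for r in spot_point('wrist',n)[:2]:
        u,v=np.clip(np.round(r['uv']).astype(int),0,[559,419]); o,q=ray('wrist',r['uv'],T); print(n,r['conf'],r['uv'],o+q*d[v,u], trk(o+q*d[v,u]))
        if n=='knob': h=o+q*(.114-o[2])/q[2]; print('knob z.114',h,trk(h))
p=np.array(s['eef_pos']);print((np.array([.574,.289,.114])-p)@T[:3,:3]*0, (np.array([.574,.289,.114])-p)@R.from_euler('xyz',s['ee_rot']).as_matrix()*100)
E
```

```text
t: 4.85
eef_pos: [0.5727, 0.2858, 0.19]
ee_rot: [3.142, -0.142, -1.696]
force: [0.1, 0.2, 1.0]
width: 0.0876
[0.5727 0.2858 0.19  ] [ 3.1415 -0.1417 -1.6964]
knob 0.75 [280.1, 243.7] [0.5753 0.282  0.1357] [0.0021 0.2648 0.1357]
knob z.114 [0.5763 0.288  0.114 ] [0.0024 0.2709 0.114 ]
seat 0.46 [281.1, 243.5] [0.5747 0.2824 0.1342] [0.0015 0.2651 0.1342]
[-0.  0. -0.] [-1.4027 -0.0923  7.4723]
```

View pics/w1.png

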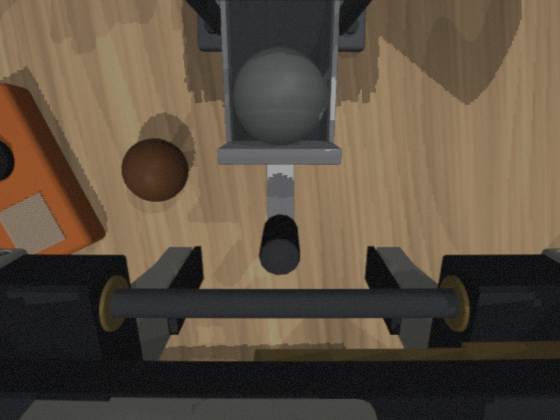

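```bash
python3 -m crank '[[100,[-0.5,-0.1,2.5],[0,0,0]],[100,[-0.5,-0.1,2.5],[0,0,0]],[100,[-0.4,0,2.5],[0,0,0]],[100,[0,0,0],[0,0,0]],[60,[0,0,0],[0,0,0]],[20,[0,0,0],[0,0,0]],[0,[0,0,0],[0,0,0]],[0,[0,0,0],[0,0,0]],[0,[0,0,0],[0,0,0]],[0,[0,0,0],[0,0,0]]]' 30
cat >> h.py <<'E'
def see(n=1):
    for _ in range(n):
        t=arm.get_state()['t']; im,d=optics.grab_frame('top'); X=cloud('top',d)
        best=None
        for r in outline_of('top','ball')[:4]:
            P=X[cv2.erode(r['region'].astype(np.uint8),np.ones((3,3)))>0]; P=P[P[:,2]>.08]
            if len(P)<100: continue
            A=np.c_[2*P,np.ones(len(P))]; s=np.linalg.lstsq(A,(P**2).sum(1),rcond=None)[0]
            rr=np.sqrt(s[3]+s[:3]@s[:3]); z=s[2] if abs(rr-.03)<.003 else .146
            c=at_z('top',r['uv'],z); f=trk(s[:3])
            print('t %.2f fit off/along/z %s r %.4f | uv along %.4f conf %.2f uv %s'%(t,np.round(f,4),rr,trk(c)[1],r['conf'],np.round(r['uv'],1)))
E
python3 - <<'E'
from h import *
see(1); s=arm.get_state(); print(s['t'],s['eef_pos'],s['ee_rot'],s['force'],s['width'])
E
```

```text
t: 6.1
eef_pos: [0.5748, 0.2893, 0.1134]
ee_rot: [-3.141, -0.14, -1.697]
force: [0.3, -0.1, 0.3]
width: 0.0448
t 6.10 fit off/along/z [-0.0642  0.0724  0.5513] r 0.4238 | uv along 0.1664 conf 0.97 uv [168.6 211.2]
t 6.10 fit off/along/z [-0.0076  0.047   0.5429] r 0.3986 | uv along -0.0096 conf 0.56 uv [270.3 162.9]
6.2 [0.57473995 0.28926096 0.11315061] [-3.1415652  -0.13993643 -1.69677555] [-1.14705009  0.19476013  0.03348785] 0.037466403432599146
```

```bash
python3 -m crank '[[0,[0,0,0],[0,0,0]],[0,[0,0,0],[0,0,0]],[0,[0,0,0],[0,0,0]],[0,[0,0,0],[0,0,0]]]' 30
cat >> h.py <<'E'
from scipy.optimize import least_squares
def see(n=1,cam='top'):
    out=[]
    for _ in range(n):
        s=arm.get_state(); th=s['ee_rot'][1]; p=trk(np.array(s['eef_pos']))
        im,d=optics.grab_frame(cam); X=cloud(cam,d)
        yt=U*np.cos(th)+[0,0,np.sin(th)]; zt=np.array([0,0,np.cos(th)])-U*np.sin(th)
        for r in outline_of(cam,'ball')[:3]:
            P=X[r['region']]-PV; a,b,c=P@N,P@yt,P@zt
            P=P[(abs(a)<.04)&(abs(b)<.21)&(c>.01)&(c<.075)]
            if len(P)<60: continue
            f=lambda q:np.linalg.norm(P-(q[0]*yt+.036*zt+q[1]*N),axis=1)-.03
            q=least_squares(f,[np.median(P@yt),0],loss='soft_l1',f_scale=.001)
            print('t %.2f th %.4f tcp %s | y %.4f off %.4f res %.4f n %d conf %.2f'%(s['t'],th,np.round(p,4),q.x[0],q.x[1],np.median(abs(f(q.x))),len(P),r['conf']))
            break
        else: print('none',s['t'])
    s=arm.get_state(); print('F',np.round(s['force'],1),'w',round(s['width'],4))
E
python3 - <<'E'
from h import *
see(2);see(1,'scene')
E
```

```text
t: 6.6
eef_pos: [0.5762, 0.2891, 0.1131]
ee_rot: [-3.14, -0.14, -1.697]
force: [7.2, -1.6, -3.1]
width: 0.0276
t 6.60 th -0.1396 tcp [0.0021 0.272  0.1131] | y 0.1707 off 0.0006 res 0.0009 n 700 conf 0.57
t 6.70 th -0.1396 tcp [0.0021 0.272  0.1131] | y 0.1706 off 0.0005 res 0.0009 n 718 conf 0.80
F [ 7.6 -1.7 -2.7] w 0.0277
t 6.80 th -0.1396 tcp [0.0021 0.272  0.1131] | y 0.1680 off 0.0006 res 0.0008 n 269 conf 0.68
F [ 7.4 -1.6 -3.7] w 0.0275
```

```bash
python3 -m crank '[[0,[0.09,0,-0.54],[0,-0.02,0]],[0,[0.09,0,-0.54],[0,-0.02,0]],[0,[0.09,0,-0.54],[0,-0.02,0]],[0,[0.09,0,-0.54],[0,-0.02,0]],[0,[0.09,0,-0.54],[0,-0.02,0]],[0,[0.09,0,-0.54],[0,-0.02,0]],[0,[0.09,0,-0.54],[0,-0.02,0]],[0,[0,0,0],[0,0,0]]]' 40
python3 - <<'E'
from h import *
see(2)
E
```

```text
t: 7.7
eef_pos: [0.5758, 0.2859, 0.1518]
ee_rot: [-3.139, 0.002, -1.698]
force: [8.5, 0.4, -6.1]
width: 0.0273
t 7.70 th 0.0023 tcp [0.0021 0.2688 0.1518] | y 0.1698 off 0.0005 res 0.0008 n 799 conf 0.61
t 7.80 th 0.0013 tcp [0.0021 0.2689 0.1512] | y 0.1698 off 0.0006 res 0.0009 n 817 conf 0.91
F [ 9.  -0.1 -6.3] w 0.0274
```

```bash
python3 -m crank '[[0,[0.07,0,-0.46],[0,-0.017,0]],[0,[0.07,0,-0.46],[0,-0.017,0]],[0,[0,0,0],[0,0,0]],[0,[0,0,0],[0,0,0]],[0,[0,0,0],[0,0,0]],[0,[0,0,0],[0,0,0]],[0,[0,0,0],[0,0,0]],[0,[0,0,0],[0,0,0]],[0,[-0.07,0,0.46],[0,0.017,0]],[0,[-0.07,0,0.46],[0,0.017,0]]]'
python3 - <<'E'
from h import *
see(4)
E
```

```text
t: 8.9
eef_pos: [0.5758, 0.2861, 0.1511]
ee_rot: [-3.14, 0.0, -1.697]
force: [8.0, -0.5, -4.9]
width: 0.0274
t 8.90 th 0.0001 tcp [0.0021 0.2689 0.1511] | y 0.1352 off 0.0004 res 0.0007 n 574 conf 0.94
t 9.00 th -0.0010 tcp [0.0021 0.2691 0.1503] | y 0.1323 off 0.0005 res 0.0007 n 605 conf 0.70
t 9.10 th -0.0002 tcp [0.0021 0.269  0.1507] | y 0.1311 off 0.0007 res 0.0007 n 572 conf 0.79
t 9.20 th 0.0002 tcp [0.0021 0.269  0.1509] | y 0.1312 off 0.0005 res 0.0006 n 591 conf 0.68
F [ 8.4 -1.1 -5.1] w 0.0273
```

```bash
python3 -m crank '[[0,[0.07,0,-0.46],[0,-0.017,0]],[0,[0.07,0,-0.46],[0,-0.017,0]],[0,[0,0,0],[0,0,0]],[0,[0,0,0],[0,0,0]],[0,[0,0,0],[0,0,0]],[0,[0,0,0],[0,0,0]],[0,[0,0,0],[0,0,0]],[0,[0,0,0],[0,0,0]],[0,[0,0,0],[0,0,0]],[0,[0,0,0],[0,0,0]],[0,[-0.07,0,0.46],[0,0.017,0]],[0,[-0.07,0,0.46],[0,0.017,0]]]'
python3 - <<'E'
from h import *
see(6)
E
```

```text
t: 10.5
eef_pos: [0.5758, 0.286, 0.1513]
ee_rot: [-3.139, -0.0, -1.697]
force: [8.6, -2.4, -4.9]
width: 0.0271
t 10.50 th -0.0001 tcp [0.0021 0.2689 0.1513] | y 0.0859 off 0.0006 res 0.0007 n 819 conf 0.64
t 10.60 th -0.0012 tcp [0.0021 0.269  0.1505] | y 0.0826 off 0.0005 res 0.0008 n 778 conf 0.59
t 10.70 th -0.0004 tcp [0.0021 0.269  0.1509] | y 0.0808 off 0.0006 res 0.0008 n 815 conf 0.68
t 10.80 th -0.0000 tcp [0.0021 0.269  0.1511] | y 0.0805 off 0.0006 res 0.0007 n 830 conf 0.65
t 10.90 th 0.0001 tcp [0.0021 0.2689 0.1512] | y 0.0804 off 0.0006 res 0.0007 n 812 conf 0.77
t 11.00 th 0.0001 tcp [0.0021 0.2689 0.1512] | y 0.0805 off 0.0007 res 0.0008 n 765 conf 0.88
F [ 8.1 -1.8 -3.1] w 0.0272
```

```bash
python3 -m crank '[[0,[0.07,0,-0.46],[0,-0.017,0]],[0,[0.07,0,-0.46],[0,-0.017,0]],[0,[0,0,0],[0,0,0]],[0,[0,0,0],[0,0,0]],[0,[0,0,0],[0,0,0]],[0,[0,0,0],[0,0,0]],[0,[0,0,0],[0,0,0]],[0,[0,0,0],[0,0,0]],[0,[0,0,0],[0,0,0]],[0,[0,0,0],[0,0,0]],[0,[-0.07,0,0.46],[0,0.017,0]],[0,[-0.07,0,0.46],[0,0.017,0]]]'
python3 - <<'E'
from h import *
see(5)
E
```

```text
t: 12.3
eef_pos: [0.5758, 0.286, 0.1515]
ee_rot: [-3.139, -0.0, -1.697]
force: [6.2, -3.4, -2.8]
width: 0.0273
t 12.30 th -0.0003 tcp [0.0021 0.2689 0.1515] | y 0.0331 off 0.0006 res 0.0008 n 817 conf 0.93
t 12.40 th -0.0014 tcp [0.0021 0.269  0.1507] | y 0.0293 off 0.0006 res 0.0007 n 826 conf 0.56
t 12.50 th -0.0006 tcp [0.0021 0.2689 0.1512] | y 0.0273 off 0.0006 res 0.0008 n 824 conf 0.68
t 12.60 th -0.0002 tcp [0.0021 0.2689 0.1513] | y 0.0267 off 0.0007 res 0.0008 n 817 conf 0.63
t 12.70 th -0.0002 tcp [0.0021 0.2689 0.1514] | y 0.0267 off 0.0006 res 0.0007 n 832 conf 0.58
F [ 7.5 -2.  -2.4] w 0.0274
```

```bash
python3 -m crank '[[0,[0.07,0,-0.46],[0,-0.017,0]],[0,[0.07,0,-0.46],[0,-0.017,0]],[0,[0,0,0],[0,0,0]],[0,[0,0,0],[0,0,0]],[0,[0,0,0],[0,0,0]],[0,[0,0,0],[0,0,0]],[0,[0,0,0],[0,0,0]],[0,[-0.07,0,0.46],[0,0.017,0]],[0,[-0.07,0,0.46],[0,0.017,0]],[0,[0,0,0],[0,0,0]]]'
python3 - <<'E'
from h import *
see(4)
E
```

```text
t: 13.8
eef_pos: [0.5758, 0.2861, 0.1509]
ee_rot: [-3.14, -0.002, -1.697]
force: [7.0, -3.9, -2.3]
width: 0.0272
t 13.80 th -0.0016 tcp [0.0021 0.269  0.1509] | y -0.0059 off 0.0007 res 0.0008 n 829 conf 0.65
t 13.90 th -0.0008 tcp [0.0021 0.2689 0.1513] | y -0.0075 off 0.0008 res 0.0008 n 772 conf 0.86
t 14.00 th -0.0005 tcp [0.0021 0.2689 0.1515] | y -0.0078 off 0.0007 res 0.0007 n 817 conf 0.58
t 14.10 th -0.0004 tcp [0.0021 0.2689 0.1515] | y -0.0078 off 0.0008 res 0.0007 n 776 conf 0.90
F [ 6.2 -4.  -2.6] w 0.0271
```

```bash
Z='[0,[0,0,0],[0,0,0]]'; python3 -m crank '[[0,[0,0,0],[0,0,0]],[0,[0,0,0],[0,0,0]],[0,[0,0,0],[0,0,0]],[0,[0,0,0],[0,0,0]],[0,[0,0,0],[0,0,0]],[0,[0,0,0],[0,0,0]],[0,[0,0,0],[0,0,0]],[0,[0,0,0],[0,0,0]],[0,[0,0,0],[0,0,0]],[0,[0,0,0],[0,0,0]],[0,[0,0,0],[0,0,0]],[0,[0,0,0],[0,0,0]]]'
python3 -m crank '[[0,[0,0,0],[0,0,0]],[0,[0,0,0],[0,0,0]],[0,[0,0,0],[0,0,0]],[0,[0,0,0],[0,0,0]],[0,[0,0,0],[0,0,0]],[0,[0,0,0],[0,0,0]],[0,[0,0,0],[0,0,0]],[0,[0,0,0],[0,0,0]],[0,[0,0,0],[0,0,0]],[0,[0,0,0],[0,0,0]],[0,[0,0,0],[0,0,0]],[0,[0,0,0],[0,0,0]]]'
python3 - <<'E'
from h import *
see(1);see(1,'scene')
im,d=optics.grab_frame('top'); save('top1.png',cv2.resize(im[130:270,160:390],(800,487),interpolation=cv2.INTER_CUBIC))
P=cloud('top',d)
for r in outline_of('top','view')[:2]:
    if r['uv'][0]<350:
        q=trk(P[r['region']]); q=q[(q[:,0]>.06)&(q[:,0]<.085)&(q[:,2]>.13)]; print('lens y',np.median(q[:,1]),(q[:,1].min()+q[:,1].max())/2)
E
```

```text
t: 15.4
eef_pos: [0.5758, 0.286, 0.1516]
ee_rot: [-3.14, -0.0, -1.697]
force: [7.8, -3.6, -0.8]
width: 0.0275
t: 16.6
eef_pos: [0.5758, 0.286, 0.1516]
ee_rot: [-3.14, -0.0, -1.697]
force: [6.4, -4.1, -1.1]
width: 0.0276
t 16.60 th -0.0002 tcp [0.0021 0.2689 0.1516] | y -0.0078 off 0.0007 res 0.0007 n 796 conf 0.87
F [ 7.3 -3.6 -1.4] w 0.0277
t 16.70 th -0.0003 tcp [0.0021 0.2689 0.1516] | y -0.0091 off 0.0004 res 0.0007 n 485 conf 0.74
F [ 6.2 -4.  -1.1] w 0.0269
lens y -0.009708622640390182 -0.00920450290692969
```

View pics/top1.png

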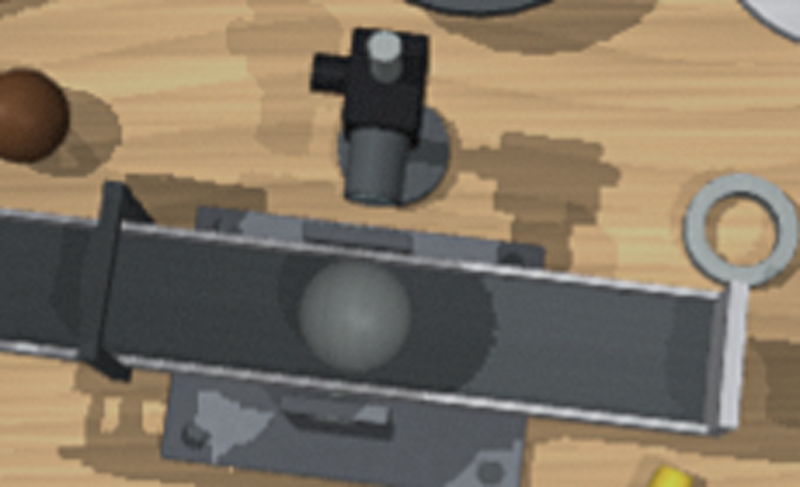

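The crop shows the ball at (355,315), directly on the line of the lens axis, which runs from (385,45) through (372,195). The lens is at y ≈ -9.5 mm and the ball at -7.8 mm, so I'll keep holding.

```bash
for i in 1; do python3 -m crank '[[0,[0,0,0],[0,0,0]],[0,[0,0,0],[0,0,0]],[0,[0,0,0],[0,0,0]],[0,[0,0,0],[0,0,0]],[0,[0,0,0],[0,0,0]],[0,[0,0,0],[0,0,0]],[0,[0,0,0],[0,0,0]],[0,[0,0,0],[0,0,0]],[0,[0,0,0],[0,0,0]],[0,[0,0,0],[0,0,0]],[0,[0,0,0],[0,0,0]],[0,[0,0,0],[0,0,0]]]'; done
python3 -m crank '[[0,[0,0,0],[0,0,0]],[0,[0,0,0],[0,0,0]],[0,[0,0,0],[0,0,0]],[0,[0,0,0],[0,0,0]],[0,[0,0,0],[0,0,0]],[0,[0,0,0],[0,0,0]],[0,[0,0,0],[0,0,0]],[0,[0,0,0],[0,0,0]],[0,[0,0,0],[0,0,0]],[0,[0,0,0],[0,0,0]],[0,[0,0,0],[0,0,0]],[0,[0,0,0],[0,0,0]]]'
python3 -m crank '[[0,[0,0,0],[0,0,0]],[0,[0,0,0],[0,0,0]],[0,[0,0,0],[0,0,0]],[0,[0,0,0],[0,0,0]],[0,[0,0,0],[0,0,0]],[0,[0,0,0],[0,0,0]],[0,[0,0,0],[0,0,0]],[0,[0,0,0],[0,0,0]],[0,[0,0,0],[0,0,0]],[0,[0,0,0],[0,0,0]],[0,[0,0,0],[0,0,0]],[0,[0,0,0],[0,0,0]]]'
python3 - <<'E'
from h import *
see(1)
E
```

```text
t: 18.1
eef_pos: [0.5758, 0.286, 0.1516]
ee_rot: [-3.14, -0.0, -1.697]
force: [7.0, -3.9, -2.4]
width: 0.0272
t: 19.3
eef_pos: [0.5758, 0.286, 0.1516]
ee_rot: [-3.14, -0.0, -1.697]
force: [7.6, -4.0, -1.1]
width: 0.0277
t: 20.5
eef_pos: [0.5758, 0.286, 0.1516]
ee_rot: [-3.14, -0.0, -1.697]
force: [6.3, -3.9, -1.4]
width: 0.0276
t 20.50 th -0.0003 tcp [0.0021 0.2689 0.1516] | y -0.0076 off 0.0007 res 0.0008 n 807 conf 0.80
F [ 6.1 -4.2 -1.7] w 0.0271
```

```bash
python3 -m crank '[[0,[-0.07,0,0.46],[0,0.017,0]],[0,[-0.07,0,0.46],[0,0.017,0]],[0,[0,0,0],[0,0,0]],[0,[0,0,0],[0,0,0]],[0,[0,0,0],[0,0,0]],[0,[0,0,0],[0,0,0]],[0,[0,0,0],[0,0,0]],[0,[0,0,0],[0,0,0]],[0,[0,0,0],[0,0,0]],[0,[0,0,0],[0,0,0]],[0,[0.07,0,-0.46],[0,-0.017,0]],[0,[0.07,0,-0.46],[0,-0.017,0]]]'
python3 - <<'E'
from h import *
see(4)
E
python3 -m crank '[[0,[-0.07,0,0.46],[0,0.017,0]],[0,[-0.07,0,0.46],[0,0.017,0]],[0,[0,0,0],[0,0,0]],[0,[0,0,0],[0,0,0]],[0,[0,0,0],[0,0,0]],[0,[0,0,0],[0,0,0]],[0,[0,0,0],[0,0,0]],[0,[0,0,0],[0,0,0]],[0,[0,0,0],[0,0,0]],[0,[0,0,0],[0,0,0]],[0,[0.07,0,-0.46],[0,-0.017,0]],[0,[0.07,0,-0.46],[0,-0.017,0]]]'
python3 - <<'E'
from h import *
see(4)
E
```

```text
t: 21.8
eef_pos: [0.5758, 0.2861, 0.1512]
ee_rot: [-3.14, -0.0, -1.697]
force: [8.0, -4.4, -3.2]
width: 0.0272
t 21.80 th -0.0005 tcp [0.0021 0.2689 0.1512] | y 0.0423 off 0.0006 res 0.0007 n 831 conf 0.66
t 21.90 th 0.0007 tcp [0.0021 0.2688 0.152 ] | y 0.0458 off 0.0007 res 0.0007 n 821 conf 0.85
t 22.00 th -0.0001 tcp [0.0021 0.2689 0.1515] | y 0.0474 off 0.0006 res 0.0007 n 824 conf 0.76
t 22.10 th -0.0004 tcp [0.0021 0.2689 0.1514] | y 0.0227 off 0.0014 res 0.1373 n 2372 conf 0.68
F [ 7.4 -3.5 -3.2] w 0.0274
t: 23.4
eef_pos: [0.5758, 0.2861, 0.151]
ee_rot: [-3.14, -0.001, -1.697]
force: [8.9, -4.0, -3.9]
width: 0.0274
t 23.40 th -0.0007 tcp [0.0021 0.269  0.151 ] | y 0.0933 off 0.0006 res 0.0007 n 816 conf 0.72
t 23.50 th 0.0005 tcp [0.0021 0.2688 0.1518] | y 0.0970 off 0.0005 res 0.0006 n 807 conf 0.82
t 23.60 th -0.0004 tcp [0.0021 0.2689 0.1513] | y 0.0988 off 0.0005 res 0.0007 n 791 conf 0.74
t 23.70 th -0.0006 tcp [0.0021 0.269  0.1512] | y 0.0992 off 0.0006 res 0.0007 n 792 conf 0.93
F [ 7.9 -3.4 -5.1] w 0.0274
```

```bash
python3 -m crank '[[0,[-0.07,0,0.46],[0,0.017,0]],[0,[-0.07,0,0.46],[0,0.017,0]],[0,[0,0,0],[0,0,0]],[0,[0,0,0],[0,0,0]],[0,[0,0,0],[0,0,0]],[0,[0,0,0],[0,0,0]],[0,[0,0,0],[0,0,0]],[0,[0,0,0],[0,0,0]],[0,[0,0,0],[0,0,0]],[0,[0,0,0],[0,0,0]],[0,[0.07,0,-0.46],[0,-0.017,0]],[0,[0.07,0,-0.46],[0,-0.017,0]]]'
python3 -m crank '[[0,[0,0,0],[0,0,0]],[0,[0,0,0],[0,0,0]],[0,[-0.07,0,0.46],[0,0.017,0]],[0,[-0.07,0,0.46],[0,0.017,0]],[0,[0,0,0],[0,0,0]],[0,[0,0,0],[0,0,0]],[0,[0,0,0],[0,0,0]],[0,[0,0,0],[0,0,0]],[0,[0,0,0],[0,0,0]],[0,[0,0,0],[0,0,0]],[0,[0,0,0],[0,0,0]],[0,[0,0,0],[0,0,0]]]'
python3 - <<'E'
from h import *
see(4)
E
```

```text
t: 25.0
eef_pos: [0.5758, 0.2862, 0.1507]
ee_rot: [-3.14, -0.001, -1.697]
force: [9.1, -4.5, -6.5]
width: 0.0273
t: 26.2
eef_pos: [0.576, 0.2874, 0.1415]
ee_rot: [-3.14, -0.035, -1.697]
force: [9.9, -5.0, -7.8]
width: 0.0271
t 26.20 th -0.0353 tcp [0.0021 0.2702 0.1415] | y 0.1704 off 0.0005 res 0.0008 n 752 conf 0.77
t 26.30 th -0.0352 tcp [0.0021 0.2702 0.1415] | y 0.1703 off 0.0005 res 0.0008 n 815 conf 0.60
t 26.40 th -0.0352 tcp [0.0021 0.2702 0.1415] | y 0.1703 off 0.0006 res 0.0008 n 780 conf 0.68
t 26.50 th -0.0352 tcp [0.0021 0.2702 0.1415] | y 0.1704 off 0.0005 res 0.0008 n 762 conf 0.87
F [ 9.6 -4.3 -7.1] w 0.0273
```

```bash
python3 -m crank '[[0,[-0.06,0,0.4],[0,0.015,0]],[0,[-0.06,0,0.4],[0,0.015,0]],[0,[-0.06,0,0.4],[0,0.015,0]],[0,[-0.06,0,0.4],[0,0.015,0]],[0,[-0.06,0,0.4],[0,0.015,0]],[0,[-0.06,0,0.4],[0,0.015,0]],[0,[-0.06,0,0.35],[0,0.013,0]],[0,[0,0,0],[0,0,0]],[0,[0,0,0],[0,0,0]]]'
python3 - <<'E'
from h import *
see(2)
E
```

```text
t: 27.5
eef_pos: [0.5762, 0.2891, 0.1135]
ee_rot: [-3.141, -0.139, -1.697]
force: [11.0, -5.6, -7.2]
width: 0.0272
t 27.50 th -0.1389 tcp [0.0021 0.272  0.1135] | y 0.1704 off 0.0005 res 0.0008 n 709 conf 0.95
t 27.60 th -0.1387 tcp [0.0021 0.272  0.1136] | y 0.1703 off 0.0004 res 0.0009 n 715 conf 0.76
F [ 9.6 -5.9 -7.3] w 0.0274
```

Now at -0.139 rad with the ball seated. I'll let go and back straight out along the tool axis.

```bash
python3 -m crank '[[30,[0,0,0],[0,0,0]],[50,[0,0,0],[0,0,0]],[70,[0,0,0],[0,0,0]],[100,[0,0,0],[0,0,0]],[100,[0,0,0],[0,0,0]],[100,[0,0,0],[0,0,0]],[100,[0,0,0],[0,0,0]],[100,[0,0,0],[0,0,0]],[100,[0,0,0],[0,0,0]],[100,[0,0,0],[0,0,0]]]'
python3 -m crank '[[100,[0,0,-2],[0,0,0]],[100,[0,0,-3],[0,0,0]],[100,[0,0,-4],[0,0,0]],[100,[0,0,-4],[0,0,0]],[100,[0,0,-2],[0,0,0]],[100,[0,0,0],[0,0,0]],[100,[0,0,0],[0,0,0]],[100,[0,0,0],[0,0,0]],[100,[0,0,0],[0,0,0]],[100,[0,0,0],[0,0,0]]]'
python3 - <<'E'
from h import *
see(2);see(1,'scene')
im,d=optics.grab_frame('scene'); save('s2.png',im)
im,d=optics.grab_frame('top');X=cloud('top',d); 
m=np.zeros(d.shape,bool);m[225:240,300:355]=1; T=trk(X[m]); T=T[(abs(T[:,0])<.025)&(T[:,2]>.08)]; print('tilt',np.polyfit(T[:,1],T[:,2],1),len(T))
E
```

```text
t: 28.7
eef_pos: [0.5749, 0.2905, 0.1145]
ee_rot: [-3.142, -0.137, -1.697]
force: [-0.7, -0.4, 0.1]
width: 0.0867
t: 29.7
eef_pos: [0.5773, 0.3105, 0.2621]
ee_rot: [3.141, -0.138, -1.697]
force: [-0.3, -0.2, -0.0]
width: 0.0875
t 29.70 th -0.1383 tcp [0.0004 0.2933 0.2621] | y 0.1710 off 0.0005 res 0.0010 n 694 conf 0.62
t 29.80 th -0.1378 tcp [0.0006 0.2935 0.2625] | y 0.1709 off 0.0004 res 0.0010 n 725 conf 0.71
F [ 0.4  0.7 -0.2] w 0.0877
t 29.90 th -0.1374 tcp [0.0006 0.2936 0.2627] | y 0.1682 off 0.0004 res 0.0007 n 291 conf 0.84
F [-0.5 -0.4  0.2] w 0.0877
tilt [-0.13402952  0.1167973 ] 823
```

View pics/s2.png

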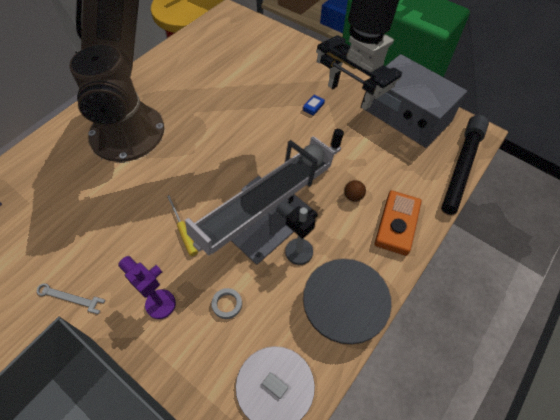

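```bash
python3 -c "
from station import arm
print(arm.job_done(), arm.get_state()['t'])"
```

```text
the job is handed in; nothing more can be done
the job is handed in; nothing more can be done
```

I did the whole job and handed it in at about 30 s of the 64 s allowed; no verdict came back, so what follows is what I measured.

**What I did:** I gripped the knob with the tool lined up to the track. Short tilts of about ±0.034 rad moved the ball, and I levelled the track to stop it after each one. The ball passed through the bridge and stood in front of the lens for about 6.5 s. I then rolled it back to the knob-end stop, lowered the track fully, let go and backed away.

**What the checks showed:**
- **At the lens:** the ball stood at y ≈ -7.8 mm and the lens axis was at about -9.5 mm, so it was about 2 mm off with 15 mm allowed. It did not drift more than 0.3 mm while it stood there. `spot_point` never returned the mark ("view"), so I worked it out from the camera's lens, post and foot. These agreed within 1 mm from the top camera; the scene camera put both the camera's post top and the ball 1–3 mm further along.
- **At the end:** the ball was at y = 0.171 m (top camera) or 0.168 m (scene camera); the seat is at 0.170 m. The track surface measured -0.134 rad, below the -0.12 required. Wrist force was about 0 and the gripper was open and well clear.
- **Speed:** I estimate the ball stayed well below 0.4 m/s, since each tilt moved it only about 5 cm in over a second. I did not measure its peak speed, or watch the last roll into the stop.
- **Discarded reading:** one position reading during the return was a bad detection with a large fit error, so I ignored it.

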